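Shift the polishing lathe into third

ROBOT

A 6-joint arm with a two-finger parallel gripper is mounted at the origin on the work surface. World frame = base frame: x ahead of the robot, y to its left, z up, the work surface at z = 0. Lengths are in m, angles in rad, forces in N, time in s.
With the tool pointing down it reaches from about 0.225 to 0.725 m from the base axis. Payload 3.1 kg.
Tool frame: the origin (TCP) lies midway between the tips of the shut fingers; the grasp point (between the pads) lies 19 mm behind it; z points along the fingers, y is the line along which they close (so a half turn about z gives the same grasp; the last joint's range is limited). The gripper opens to 85 mm and grips with 20 to 120 N. Pads are 22 mm wide; open, the fingers measure 114 mm over their backs; the gripper's body (76 mm by 85 mm) begins 54 mm behind the grasp point. The pads swing forward as they close: fully open they stand 13 mm farther back than shut.
Start: joints at [1.139, 0.048, 0.099, 1.622, 0, 1.443], TCP at [0.157, 0.501, 0.231] pointing down, gripper open.
Joint ranges: [-2.91, 2.91], [-0.99, 1.94], [-1.21, 1.42], [-2.12, 2.29], [-1.49, 1.47], [-3.14, 3.14]. Speed limits (rad/s): [2.79, 2.79, 3.14, 3.14, 3.14, 3.14].

INTERFACE

Orientations are given as a rotation vector (axis times angle).
In Python, from bench import r, read_camera gives the robot as it stands. The module is installed in compiled form; this text tells all that it offers.
- The arm moves only by the tool apply_moves, never from a script. Its argument "steps" is a list that holds one entry, the list of rows, each a list of 4 numbers: the shift along the tool's x, y, z each as a share of 500 mm, from -1 to 1, then the turn about the tool's z as a share of pi/2 rad, from -1 to 1. A call has 1 to 20 rows; each row is the pose to reach, as a shift and turn from the pose commanded when the call began, along the tool's axes at that moment; what a row does not reach only later rows make up. A row lasts 1/8 s, in which the tool goes at most 62.5 mm and 10.7 degrees, less where a joint would pass 70% of its speed; a pose out of reach is approached as far as the arm can. A call with a number of a shift or a turn outside -1 to 1 is refused whole. A call with a gripper value outside its range is refused whole. "jaw" is the closure, from -1 (fully open) to 1 (shut), set as the call begins (left out, the last holds). The fingers move at their own pace and stop on an object; "newtons" is the grip in N (left out, the last holds). Time passes only in rows, so rows that repeat a pose let the fingers close. It gives the time, the measured TCP pose, the force, the opening and the grip force at its end, in the units of the state.
- r.state(): the state, without advancing time (a new reading comes with each control period).
- read_camera(name): name is "side" or "top"; returns a dict with "img" (420x560x3 uint8, blue, green, red), "fov_y" (degrees; the focal length in pixels is half the picture's height over the tangent of half this angle, whatever the lens; pixels are square), "cx", "cy" (the principal point, pixels), "position" and "attitude" of the camera in the world. Camera axes: x right, y down, z forward; pixel columns grow to the right and rows downward; lengths in m; the calibration is good to about 2 mm. A picture is of the moment at which its call begins. There is no depth.
- r.hand_in(): hands the job in; it is judged then, once.
The state is a dict: "time": time; "joint_positions": joint angles; "dq": joint speeds; "tau": joint torques, N m; "eef_pos": TCP position; "ee_rot": TCP orientation; "ft_force": force on the tool from outside, world axes, zero at the start; "wrist_torque": the same for the moment, N m; "finger_gap": opening from 0.0 (shut) to 1.0 (fully open); "grip_force": force on a finger pad.
Only numpy, scipy, OpenCV 4.12 (cv2) and the standard library are available. Lean on these libraries where they do the work, as an engineer would, in place of code of your own. Each camera call takes 0.05 s, during which the arm holds its last target. There are 200 camera calls.

TASK

Shift the small polishing lathe into third gear by pushing its black-knobbed selector lever with the outside of the fingers: bring the lever to the crossbar of the H-shaped gate, push it across to the right-hand leg and then forward, away from the robot, fully home in the third slot, the one marked by three red pips. Push gently and never pinch or grip the lever, do not let it run back into the fourth slot (four black pips), and leave everything else on the counter where it is.

Things in the scene. Friction and masses are not known exactly. Their poses are not given: they have to be found in the camera images.
- gearbox: The lathe's green gearbox, fixed to the counter; place and yaw differ from run to run. Housing 150 x 150 mm, 70 mm high, brass gate plate 122 (x) x 120 (y) x 6 mm on top, upper face at 88 mm. Origin on the counter under the gate's middle; x forward (away from the robot at yaw 0), y left, z up.
- gate_middle (a point): Middle of the H-shaped opening, on the plate's upper face, 88 mm up. Two legs along the gearbox's x, 16 mm wide, centred 18 mm left and right of here, ending 26 mm forward and back; an 18 mm wide crossbar along y joins them here, between rounded tongues. Slots: 1 forward left, 2 back left, 4 back right (1, 2, 4 black pips), 3 forward right (3 red pips).
- third_slot (a point): On the plate's upper face (88 mm up), the place of the stem's axis when the lever is home in the third slot: 21 mm forward and 18 mm right of the gate's middle.
- knob (a point): Centre of the black ball knob, 32 mm diameter, atop the lever (steel stem 10 mm thick). The lever pivots 20 mm above the counter under the gate's middle, knob 150 mm from the pivot: it stands 157 to 170 mm up and travels about 40 mm each way, 2.3 times the stem's travel in the gate. Play at the knob: 7 mm each way in the legs, 9 mm in the crossbar. Only the stem lies between plate and knob.
- across (a joint): Sideways tilt of the lever, rad: 0 upright, -0.27 in the left-hand leg, +0.27 in the right-hand leg (0.23 to 0.31 with play). Positive leans right (-y of the gearbox). Stays where it is left; about 2 N at the knob moves it, the walls of the gate are rigid, and pushing or squeezing with 30 N or more is rough handling.
- along (a joint): Fore-and-aft tilt, rad: 0 in the crossbar (free to go across within about 0.06 either way), about +0.3 home forward (slots 1, 3), -0.3 home backward (slots 2, 4). Positive leans forward (+x of the gearbox). Stays where it is left; about 2 N at the knob moves it. At the start the lever stands anywhere along the left-hand leg.
- compass_case: Bystander, loose: mahogany pocket compass case, 70 x 70 x 24 mm, origin at the centre of its underside.
- bench_block: Bystander, loose: cast iron bench block, 75 x 75 x 35 mm, origin at the centre of its underside.
- magnet: Bystander, loose: red bar magnet with a bare steel end, 80 x 15 x 12 mm along its x, origin at the centre of its underside.
- loupe: Bystander, loose: brass eyeglass loupe, 36 mm diameter, 30 mm high, origin at the centre of its underside.
- gimbal_ring: Bystander, loose: brass gimbal ring lying flat, 84 mm diameter, 8 mm high, origin at the centre of its underside.
- screwdriver: Bystander, loose: screwdriver lying along its x, 170 mm long.
- screw_jar: Bystander, loose: closed screw jar, 52 mm diameter, 60 mm high, origin at the centre of its underside.
- motor (a point): Centre of the grey motor lying along y on the counter beyond the gearbox, fixed to it: 118 mm forward of the gate's middle, 140 mm long, up to 92 mm high. On the gearbox's left a spindle with a white felt wheel (80 mm diameter, 115 to 135 mm left of the middle, top 88 mm high).

How it is judged:
By the outcome, as a careful person would: the job done as asked, in the order asked, and still so for the second after the job is handed in, with the robot touching nothing.
It also fails if it takes over 59 s, if anything falls off the work surface, if the arm or the gripper's body presses on something with over 40 N, if the wrist force passes 120 N, or if a joint passes its speed limit or range.

## Working session

There is one attempt and no reset: what is moved stays moved. The work goes in short steps, Python scripts to look and compute and a tool call to move; the robot and the scene stay as the last step left them, time stands still between calls to the robot, and variables do not carry over. Pictures are saved under pics/ and viewed, at most 10 in all, crops included, and the job is handed in when it is done.

Besides the shell and the picture viewer there is one more tool, called after "Request:" as name(argument=value, ...) on one line, values as JSON. apply_moves: Moves the arm, as the interface text tells. Shift numbers are shares of 500 mm and turn numbers shares of pi/2 rad, none past 1 either way. Its arguments: {"type":"object","properties":{"steps":{"type":"array","items":{"type":"array","items":{"type":"array","items":{"type":"number","minimum":-1,"maximum":1}}}},"jaw":{"type":"number"},"newtons":{"type":"number"}},"required":["steps"]}

```bash
mkdir -p pics
cat > h.py <<'E'
import numpy as np, cv2
from scipy.spatial.transform import Rotation as R
from bench import r, read_camera
def rot(a):
    a=np.array(a,float)
    return a if a.shape==(3,3) else (R.from_rotvec(a) if a.size==3 else R.from_quat(a)).as_matrix()
def ray(c,u,v):
    f=c["img"].shape[0]/2/np.tan(np.radians(c["fov_y"])/2)
    d=rot(c["attitude"])@np.array([(u-c["cx"])/f,(v-c["cy"])/f,1]); return np.array(c["position"]),d/np.linalg.norm(d)
def atz(c,u,v,z):
    p,d=ray(c,u,v); return p+d*(z-p[2])/d[2]
def tri(c1,a,c2,b):
    p,d=ray(c1,*a);q,e=ray(c2,*b)
    s=np.linalg.lstsq(np.c_[d,-e],q-p,rcond=None)[0]
    x,y=p+s[0]*d,q+s[1]*e; return (x+y)/2,np.linalg.norm(x-y)
def proj(c,P):
    f=c["img"].shape[0]/2/np.tan(np.radians(c["fov_y"])/2)
    q=rot(c["attitude"]).T@(np.array(P)-c["position"]); return q[:2]/q[2]*f+[c["cx"],c["cy"]]
E
python3 - <<'E'
from h import *
for n in("side","top"):
    c=read_camera(n); cv2.imwrite(f"pics/{n}0.png",c["img"]); print({k:v for k,v in c.items() if k!="img"})
print(r.state())
E
```

```text
{'fov_y': 48.55954698597772, 'cx': 279.4419834751212, 'cy': 216.01011839846637, 'position': array([-0.30003972, -0.79220682,  0.81951341]), 'attitude': array([-2.00433368,  0.80532457, -0.4827112 ])}
{'fov_y': 51.15967834618051, 'cx': 275.9057626360629, 'cy': 205.3087226395058, 'position': array([0.36142584, 0.00763276, 1.27607007]), 'attitude': array([-2.16228901,  2.14802351, -0.16790515])}
{'time': 0.1, 'joint_positions': array([ 1.13920579e+00,  4.87028548e-02,  9.77527802e-02,  1.62200987e+00,
       -4.20102798e-06,  1.44297855e+00]), 'dq': array([ 0.00060739, -0.00202967,  0.00285849, -0.00013806,  0.00093392,
        0.0007252 ]), 'tau': array([ 2.18227498e-03, -3.39850509e+01,  3.20936501e+01,  1.58340210e-02,
       -2.07183361e-04,  5.39779549e-06]), 'eef_pos': array([0.15682719, 0.50044713, 0.23021975]), 'ee_rot': array([-0.47524256, -3.1048367 ,  0.00326772]), 'ft_force': array([ 0.1613406 , -0.9384094 , -0.50136679]), 'wrist_torque': array([ 0.02409822, -0.00969277,  0.01689874]), 'grip_force': 0.0, 'finger_gap': 1.0011342601423947}
```

View pics/side0.png

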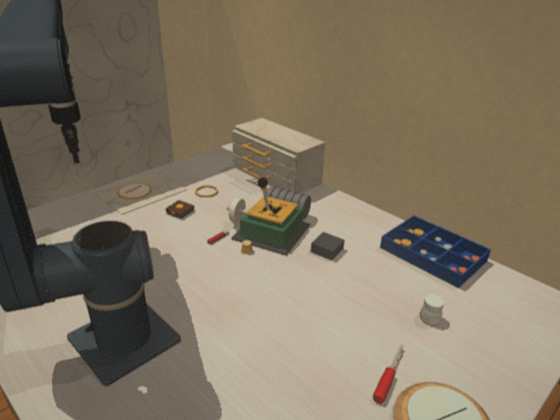

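View pics/top0.png

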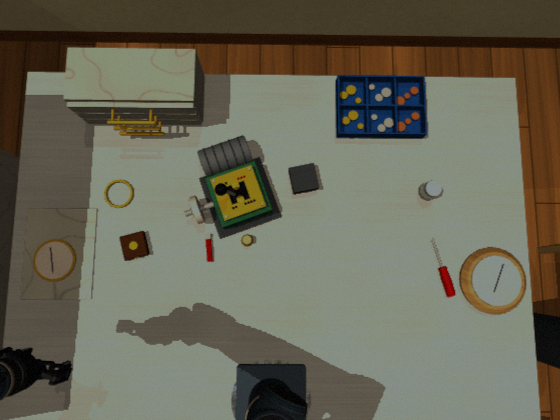

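The top view has the gearbox at about (238,195) and the black knob at about (221,189). The side view has the knob at about (263,183). I'll enlarge both for precise points.

Run:
```python
from h import *
a=cv2.imread("pics/top0.png")[130:245,185:295]; b=cv2.imread("pics/side0.png")[165:255,215:325]
a=cv2.resize(a,None,fx=5,fy=5,interpolation=cv2.INTER_CUBIC);b=cv2.resize(b,None,fx=5,fy=5,interpolation=cv2.INTER_CUBIC)
cv2.imwrite("pics/tc.png",np.clip(a*1.5,0,255).astype('uint8'));cv2.imwrite("pics/sc.png",np.clip(b*1.5,0,255).astype('uint8'))
```

```text
(no output)
```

View pics/tc.png

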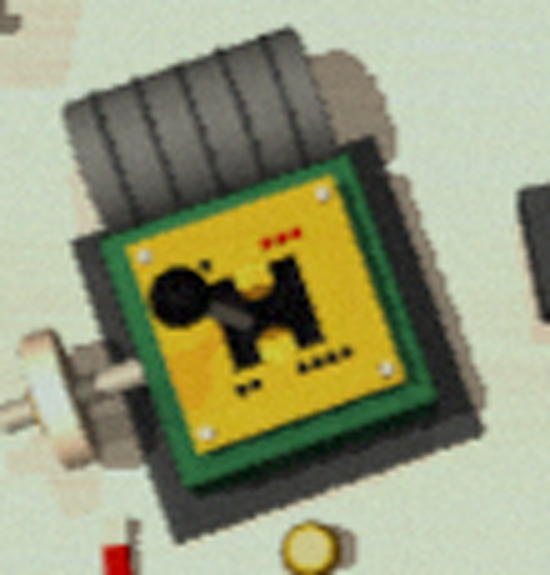

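View pics/sc.png

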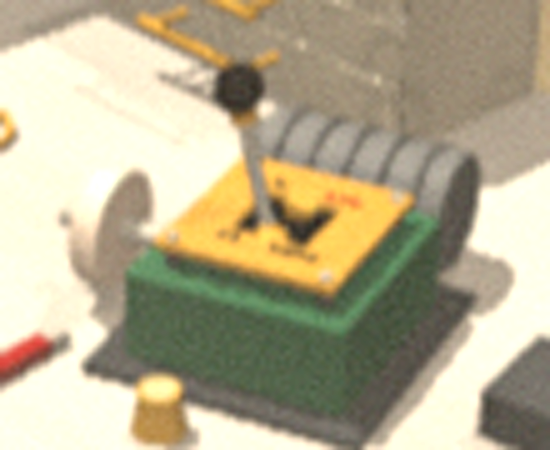

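Top crop: plate screws at (144,257), (322,195), (386,370), (207,433), knob at (180,297), lever in the left leg. Side crop: screws at (398,198), (326,275), (173,237), knob at (240,87).

```bash
cat >> h.py <<'E'
def up(p,o): return ((p[0]+.5)/5-.5+o[0],(p[1]+.5)/5-.5+o[1])
E
python3 - <<'E'
from h import *
T=read_camera("top");S=read_camera("side")
t=lambda *p:up(p,(185,130)); s=lambda *p:up(p,(215,165))
np.set_printoptions(precision=4,suppress=True)
for a,b in(((322,195),(398,198)),((386,370),(326,275)),((207,433),(173,237)),((180,297),(240,87))): print(tri(T,t(*a),S,s(*b)))
sc=[atz(T,*t(*p),.088) for p in((144,257),(322,195),(386,370),(207,433))]
co=[atz(T,*t(*p),.088) for p in((120,247),(333,175),(410,385),(197,455))]
for q in (sc,co):
    q=np.array(q);m=q.mean(0); l=q[0]+q[3]-q[1]-q[2]; f=q[0]+q[1]-q[2]-q[3]
    print(m,np.linalg.norm(l)/2,np.linalg.norm(f)/2,np.arctan2(f[1],f[0]),np.arctan2(-l[0],l[1]))
K=tri(T,t(180,297),S,s(240,87))[0]
y=np.arctan2(f[1],f[0]); d=K-m; print("knob local",d[0]*np.cos(y)+d[1]*np.sin(y),-d[0]*np.sin(y)+d[1]*np.cos(y))
print(rot(r.state()["ee_rot"]))
E
```

```text
(array([0.6329, 0.0648, 0.0872]), np.float64(0.0022420618250505106))
(array([0.5347, 0.0288, 0.0882]), np.float64(0.0010122177015590113))
(array([0.4997, 0.1261, 0.0853]), np.float64(0.001083049072402036))
(array([0.561 , 0.1334, 0.164 ]), np.float64(0.0017149753278328103))
[0.5653 0.096  0.088 ] 0.10350260904032571 0.10399960313288734 0.35897229416879123 0.35086360885413564
[0.5645 0.0958 0.088 ] 0.12286057927719997 0.12409042184291504 0.3646373992137073 0.3355905199426064
knob local 0.010190957930958073 0.03638683639903118
[[-0.9542  0.2992 -0.0006]
 [ 0.2992  0.9542 -0.0014]
 [ 0.0002 -0.0015 -1.    ]]
```

Request:
apply_moves(steps=[[[-0.1,-0.04,0,-0.05],[-0.2,-0.08,0,-0.1],[-0.3,-0.12,0,-0.15],[-0.4,-0.16,0,-0.2],[-0.5,-0.2,0,-0.25],[-0.6,-0.24,0,-0.3],[-0.7,-0.28,0,-0.35],[-0.8,-0.32,0,-0.4],[-0.9,-0.36,0,-0.42],[-1,-0.4,0,-0.42],[-1,-0.4,0,-0.42],[-1,-0.4,0,-0.42]]], jaw=1, newtons=20)

```text
time: 1.7
eef_pos: [0.5739, 0.1606, 0.2308]
ee_rot: [0.555, -3.091, -0.001]
ft_force: [0.7, 0.8, 0.6]
finger_gap: -0.004
grip_force: 0.0
```

```bash
cat >> h.py <<'E'
M=np.array([.565,.096,0]); Y=.351; G=R.from_euler("z",Y).as_matrix()
def where():
    s=r.state(); A=rot(s["ee_rot"]); t=np.degrees(np.arctan2(*(G.T@A)[[1,0],1]))
    print("t%.1f local mm"%s["time"],(G.T@(s["eef_pos"]-M)*1000).round(1),"toolY in gearbox deg %.1f"%t,"F local",(G.T@s["ft_force"]).round(1),"gap %.2f"%s["finger_gap"])
    print("tool axes in gearbox\n",(G.T@A).round(3))
def crop(n,P,fn,h=55,k=5):
    c=read_camera(n);u,v=proj(c,P).astype(int);o=(u-h,v-h)
    cv2.imwrite(fn,np.clip(1.5*cv2.resize(c["img"][o[1]:v+h,o[0]:u+h],None,fx=k,fy=k,interpolation=cv2.INTER_CUBIC),0,255).astype("uint8")); print(fn,"offset",o)
    return c
E
python3 -c "
from h import *
where()"
```

```text
t1.7 local mm [ 30.5  57.6 230.8] toolY in gearbox deg 90.3 F local [0.9 0.5 0.6] gap -0.00
tool axes in gearbox
 [[-1.    -0.004 -0.001]
 [-0.004  1.     0.001]
 [ 0.001  0.001 -1.   ]]
```

Request:
apply_moves(steps=[[[-0.063,-0.043,0,0],[-0.063,-0.043,0,0],[-0.063,-0.043,0.09,0],[-0.063,-0.043,0.172,0],[-0.063,-0.043,0.172,0],[-0.063,-0.043,0.172,0]]])

```text
time: 2.45
eef_pos: [0.6114, 0.1523, 0.1476]
ee_rot: [-0.558, 3.089, 0.0]
ft_force: [1.0, 0.6, 0.1]
finger_gap: 0.001
grip_force: 0.0
```

```bash
python3 -c "
from h import *
where(); crop('side',[.58,.12,.13],'pics/s2.png')"
```

```text
t2.5 local mm [ 63.   36.9 147.6] toolY in gearbox deg 90.4 F local [1.1 0.2 0.1] gap 0.00
tool axes in gearbox
 [[-1.    -0.006  0.002]
 [-0.006  1.    -0.   ]
 [-0.002 -0.    -1.   ]]
pics/s2.png offset (np.int64(214), np.int64(136))
```

View pics/s2.png

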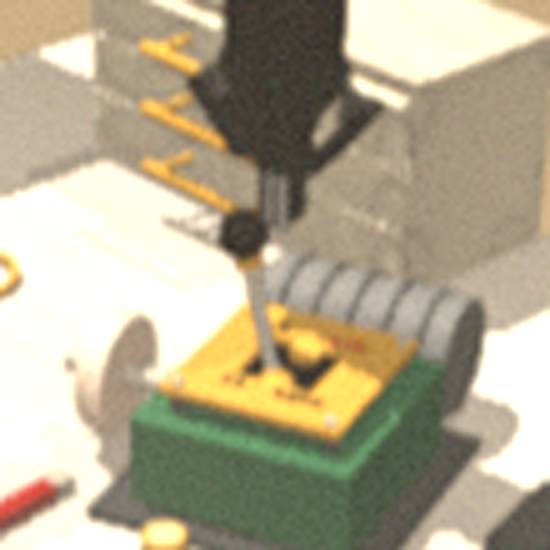

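The closed fingers are just forward of the knob and at its height. I'll push it back gently into the crossbar.

Request:
apply_moves(steps=[[[0.012,0,0,0],[0.024,0,0,0],[0.03,0,0,0],[0.036,0,0,0],[0.042,0,0,0],[0.047,0,0,0],[0.052,0,0,0],[0.057,0,0,0],[0.062,0,0,0],[0.067,0,0,0],[0.072,0,0,0],[0.072,0,0,0]]])

```text
time: 4.0
eef_pos: [0.5776, 0.1388, 0.1456]
ee_rot: [-0.556, 3.092, 0.0]
ft_force: [0.3, 0.7, 1.3]
finger_gap: 0.003
grip_force: 0.7
```

```bash
python3 -c "
from h import *
where()"
```

```text
t4.0 local mm [ 26.5  35.9 145.6] toolY in gearbox deg 90.3 F local [0.5 0.5 1.3] gap 0.00
tool axes in gearbox
 [[-1.    -0.005  0.   ]
 [-0.005  1.    -0.   ]
 [-0.    -0.    -1.   ]]
```

Request:
apply_moves(steps=[[[-0.03,0,0,0],[-0.06,0,0,0],[-0.06,0.06,0,0],[-0.06,0.13,0,0],[-0.06,0.13,0,0]]])

```text
time: 4.62
eef_pos: [0.5814, 0.2117, 0.1445]
ee_rot: [0.561, -3.088, 0.0]
ft_force: [0.1, -0.6, 0.0]
finger_gap: -0.0
grip_force: 0.0
```

```bash
python3 -c "
from h import *
where()
cs=[crop(n,[.565,.096,.12],f'pics/{n}3.png',45,6) for n in('top','side')]
a,b=[c['img'][p[1]-45:p[1]+45,p[0]-45:p[0]+45] for c in cs for p in[proj(c,[.565,.096,.12]).astype(int)]]
j=np.hstack([a,b]); cv2.imwrite('pics/j3.png',np.clip(1.5*cv2.resize(j,None,fx=4,fy=4,interpolation=cv2.INTER_CUBIC),0,255).astype('uint8'))"
```

```text
t4.6 local mm [ 55.2 103.  144.5] toolY in gearbox deg 90.5 F local [-0.1 -0.6  0. ] gap -0.00
tool axes in gearbox
 [[-1.    -0.008 -0.003]
 [-0.008  1.     0.   ]
 [ 0.003  0.    -1.   ]]
pics/top3.png offset (np.int64(191), np.int64(145))
pics/side3.png offset (np.int64(226), np.int64(153))
```

View pics/j3.png

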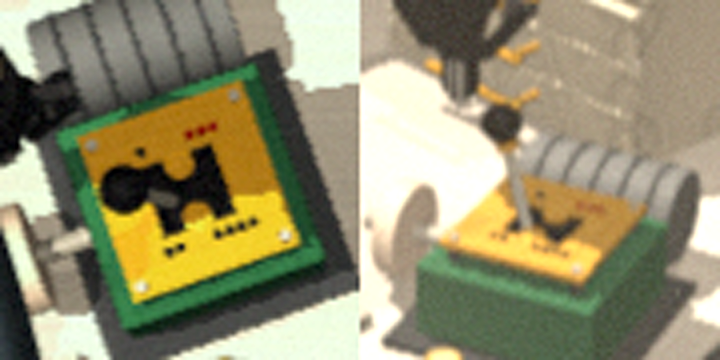

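Joint crop: the knob is at (126,189) in the top half and (140,125) in the side half. I'll triangulate it.

```bash
cat >> h.py <<'E'
def u4(p,o,k=4): return ((p[0]+.5)/k-.5+o[0],(p[1]+.5)/k-.5+o[1])
E
python3 -c "
from h import *
K,e=tri(read_camera('top'),u4((126,189),(191,145)),read_camera('side'),u4((140,125),(226,153)))
print(K,e,G.T@(K-M))"
```

```text
[0.55266029 0.1307143  0.16161561] 0.0016884773148223365 [0.00034872 0.03684059 0.16161561]
```

The lever is in the crossbar, with the knob at local x ≈ 0. Next I come round to its left and push it right.

Request:
apply_moves(steps=[[[0.06,0,-0.01,0],[0.11,0,-0.01,0],[0.11,0,-0.01,0],[0.11,-0.03,-0.01,0],[0.11,-0.05,-0.01,0],[0.11,-0.06,-0.01,0],[0.11,-0.07,-0.01,0],[0.11,-0.08,-0.01,0],[0.11,-0.09,-0.01,0],[0.11,-0.1,-0.01,0],[0.11,-0.11,-0.01,0],[0.11,-0.12,-0.01,0],[0.11,-0.13,-0.01,0],[0.11,-0.13,-0.01,0]]])

```text
time: 6.58
eef_pos: [0.5543, 0.1294, 0.1501]
ee_rot: [0.555, -3.092, 0.001]
ft_force: [0.0, 0.8, 1.0]
finger_gap: -0.002
grip_force: 0.4
```

```bash
python3 -c "
from h import *
where()"
```

```text
t6.6 local mm [  1.4  35.  150.1] toolY in gearbox deg 90.2 F local [0.3 0.7 1. ] gap -0.00
tool axes in gearbox
 [[-1.    -0.004 -0.   ]
 [-0.004  1.    -0.001]
 [ 0.    -0.001 -1.   ]]
```

Request:
apply_moves(steps=[[[0.001,-0.01,0,0],[0.001,-0.02,0,0],[0.001,-0.03,0,0],[0.001,-0.04,0,0],[0.001,-0.05,0,0],[0.001,-0.06,0,0],[0.001,-0.07,0,0],[0.001,-0.076,0,0],[0.001,-0.08,0,0],[0.001,-0.08,0,0]]])

```text
time: 7.82
eef_pos: [0.5675, 0.0922, 0.15]
ee_rot: [0.556, -3.091, 0.0]
ft_force: [-0.3, 1.4, -1.0]
finger_gap: -0.001
grip_force: 0.5
```

```bash
python3 -c "
from h import *
where()
cs=[read_camera(n) for n in('top','side')]
L=[]
for c in cs:
    u,v=proj(c,[.565,.096,.12]).astype(int); print((u-45,v-45)); L.append(c['img'][v-45:v+45,u-45:u+45])
cv2.imwrite('pics/j4.png',np.clip(1.5*cv2.resize(np.hstack(L),None,fx=4,fy=4,interpolation=cv2.INTER_CUBIC),0,255).astype('uint8'))"
```

```text
t7.8 local mm [  1.   -4.4 150. ] toolY in gearbox deg 90.3 F local [ 0.2  1.4 -1. ] gap -0.00
tool axes in gearbox
 [[-1.    -0.005 -0.001]
 [-0.005  1.    -0.   ]
 [ 0.001 -0.    -1.   ]]
(np.int64(191), np.int64(145))
(np.int64(226), np.int64(153))
```

View pics/j4.png

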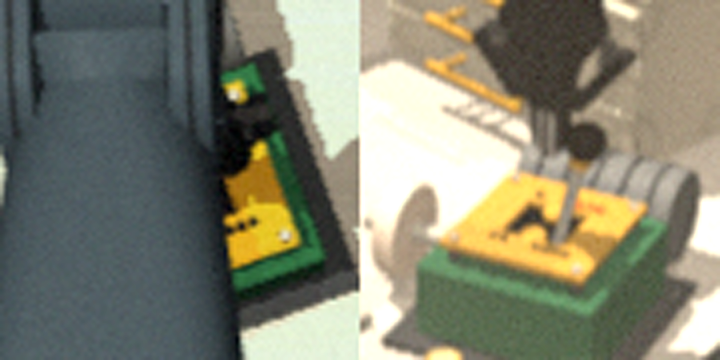

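The side half shows the lever leaning right with the knob at (226,140). I'll compute its local position at knob height.

```bash
python3 -c "
from h import *
c=read_camera('side')
for z in(.163,.165):print(G.T@(atz(c,*u4((226,140),(226,153)),z)-M))"
```

```text
[ 0.00625659 -0.03152327  0.163     ]
[ 0.00283259 -0.03306199  0.165     ]
```

Request:
apply_moves(steps=[[[0,-0.004,0,0],[0,-0.008,0,0],[0,-0.012,0,0],[0,-0.015,0,0],[0,-0.015,0,0]]])

```text
time: 8.6
eef_pos: [0.5703, 0.0852, 0.1503]
ee_rot: [-0.556, 3.092, -0.0]
ft_force: [-0.4, 0.3, -0.8]
finger_gap: 0.002
grip_force: 0.5
```

```bash
python3 -c "
from h import *
where()"
```

```text
t8.6 local mm [  1.3 -12.  150.3] toolY in gearbox deg 90.3 F local [-0.3  0.5 -0.8] gap 0.00
tool axes in gearbox
 [[-1.    -0.005 -0.   ]
 [-0.005  1.    -0.   ]
 [ 0.    -0.    -1.   ]]
```

Request:
apply_moves(steps=[[[0,0.04,0,0],[0,0.04,0,0],[0.06,0.04,0,0],[0.12,0.04,0.006,0],[0.12,0.04,0.006,0],[0.12,0,0.006,0],[0.12,-0.056,0.006,0],[0.12,-0.056,0.006,0]]])

```text
time: 9.6
eef_pos: [0.5257, 0.0361, 0.1476]
ee_rot: [-0.551, 3.091, -0.002]
ft_force: [-0.5, -0.0, -0.5]
finger_gap: -0.001
grip_force: 0.0
```

```bash
python3 -c "
from h import *
where()
cs=[read_camera(n) for n in('top','side')]
L=[]
for c in cs:
    u,v=proj(c,[.565,.096,.12]).astype(int); print((u-45,v-45)); L.append(c['img'][v-45:v+45,u-45:u+45])
cv2.imwrite('pics/j5.png',np.clip(1.5*cv2.resize(np.hstack(L),None,fx=4,fy=4,interpolation=cv2.INTER_CUBIC),0,255).astype('uint8'))"
```

```text
t9.6 local mm [-57.5 -42.7 147.6] toolY in gearbox deg 90.1 F local [-0.5  0.1 -0.5] gap -0.00
tool axes in gearbox
 [[-1.    -0.002  0.001]
 [-0.002  1.    -0.001]
 [-0.001 -0.001 -1.   ]]
(np.int64(191), np.int64(145))
(np.int64(226), np.int64(153))
```

View pics/j5.png

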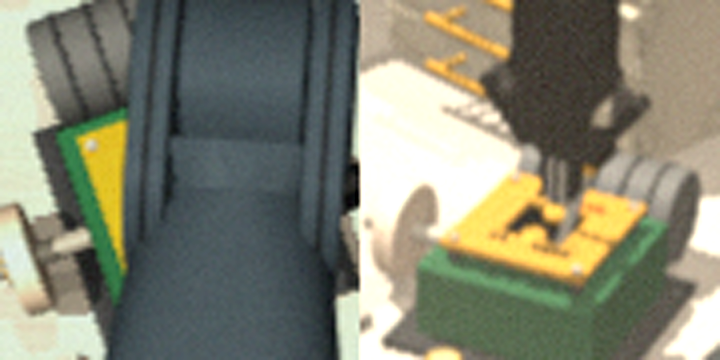

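The side half shows the stem in the right leg with the fingers behind it, hiding the knob. I'll push forward.

Request:
apply_moves(steps=[[[-0.02,0.004,0,0],[-0.036,0.004,0,0],[-0.045,0.004,0,0],[-0.053,0.004,0,0],[-0.061,0.004,0,0],[-0.069,0.004,0,0],[-0.077,0.004,0,0],[-0.085,0.004,0,0],[-0.085,0.004,0,0]]])

```text
time: 10.82
eef_pos: [0.5632, 0.055, 0.1473]
ee_rot: [-0.556, 3.092, -0.0]
ft_force: [0.1, 0.1, 1.6]
finger_gap: -0.003
grip_force: 0.4
```

Request:
apply_moves(steps=[[[-0.008,0,0,0],[-0.016,0,0,0],[-0.024,0,0,0],[-0.032,0,0,0],[-0.04,0,0,0],[-0.044,0,0,0],[-0.044,0,0,0]]])

```text
time: 11.7
eef_pos: [0.5835, 0.0628, 0.1468]
ee_rot: [0.556, -3.091, -0.001]
ft_force: [-1.1, -0.5, -0.1]
finger_gap: -0.002
grip_force: 0.5
```

```bash
python3 -c "
from h import *
where()"
```

```text
t11.7 local mm [  5.9 -37.5 146.8] toolY in gearbox deg 90.3 F local [-1.2 -0.1 -0.1] gap -0.00
tool axes in gearbox
 [[-1.    -0.005 -0.001]
 [-0.005  1.     0.   ]
 [ 0.001  0.    -1.   ]]
```

Request:
apply_moves(steps=[[[-0.004,0,0,0],[-0.008,0,0,0],[-0.012,0,0,0],[-0.015,0,0,0],[-0.015,0,0,0]]])

```text
time: 12.32
eef_pos: [0.5907, 0.0653, 0.1474]
ee_rot: [-0.556, 3.092, 0.0]
ft_force: [-1.1, -0.2, -0.7]
finger_gap: -0.002
grip_force: 0.6
```

Request:
apply_moves(steps=[[[-0.002,0,0,0],[-0.003,0,0,0],[-0.003,0,0,0]]])

```text
time: 12.7
eef_pos: [0.592, 0.0658, 0.1473]
ee_rot: [-0.556, 3.092, 0.0]
ft_force: [-1.6, 0.1, -0.4]
finger_gap: -0.002
grip_force: 0.7
```

Request:
apply_moves(steps=[[[-0.002,0,0,0],[-0.002,0,0,0]]])

```text
time: 12.95
eef_pos: [0.593, 0.0661, 0.1473]
ee_rot: [-0.556, 3.092, 0.0]
ft_force: [-1.7, 0.0, -0.2]
finger_gap: -0.001
grip_force: 0.6
```

Request:
apply_moves(steps=[[[-0.002,0,0,0],[-0.002,0,0,0]]])

```text
time: 13.2
eef_pos: [0.5938, 0.0664, 0.1473]
ee_rot: [0.556, -3.092, 0.0]
ft_force: [-1.8, 0.3, -1.1]
finger_gap: -0.002
grip_force: 0.8
```

Request:
apply_moves(steps=[[[-0.002,0,0,0],[-0.002,0,0,0]]])

```text
time: 13.45
eef_pos: [0.5944, 0.0666, 0.1472]
ee_rot: [0.556, -3.091, 0.0]
ft_force: [-2.9, -0.6, -0.2]
finger_gap: 0.003
grip_force: 1.5
```

```bash
python3 -c "
from h import *
where()
cs=[read_camera(n) for n in('top','side')]
L=[]
for c in cs:
    u,v=proj(c,[.565,.096,.12]).astype(int); L.append(c['img'][v-45:v+45,u-45:u+45])
cv2.imwrite('pics/j6.png',np.clip(1.5*cv2.resize(np.hstack(L),None,fx=4,fy=4,interpolation=cv2.INTER_CUBIC),0,255).astype('uint8'))"
```

```text
t13.4 local mm [ 17.5 -37.7 147.2] toolY in gearbox deg 90.3 F local [-2.9  0.4 -0.2] gap 0.00
tool axes in gearbox
 [[-1.    -0.005 -0.001]
 [-0.005  1.     0.   ]
 [ 0.001  0.    -1.   ]]
```

Request:
apply_moves(steps=[[[-0.002,0,0,0],[-0.002,0,0,0]]])

```text
time: 13.8
eef_pos: [0.595, 0.0669, 0.1471]
ee_rot: [0.556, -3.09, 0.0]
ft_force: [-5.1, -1.3, -0.6]
finger_gap: -0.0
grip_force: 2.6
```

Request:
apply_moves(steps=[[[-0.002,0,0,0],[-0.002,0,0,0]]])

```text
time: 14.05
eef_pos: [0.5953, 0.067, 0.1469]
ee_rot: [0.555, -3.089, 0.001]
ft_force: [-5.4, -2.6, -0.6]
finger_gap: 0.005
grip_force: 3.3
```

The force has risen to about 6 N and the motion has stopped at 18 mm, so the lever is home. I'll back off, raise the arm and look.

Request:
apply_moves(steps=[[[0.04,0,0,0],[0.1,0,0,0],[0.14,0,0,0],[0.14,0,-0.1,0],[0.14,0,-0.2,0],[0.2,-0.1,-0.25,0],[0.25,-0.2,-0.25,0],[0.25,-0.3,-0.25,0],[0.25,-0.4,-0.25,0],[0.25,-0.4,-0.25,0],[0.25,-0.4,-0.25,0]]])

```text
time: 15.42
eef_pos: [0.5501, -0.1636, 0.273]
ee_rot: [-0.555, 3.09, -0.001]
ft_force: [-1.0, 0.4, 0.1]
finger_gap: -0.0
grip_force: 0.0
```

```bash
python3 -c "
from h import *
where()
cs=[read_camera(n) for n in('top','side')]
L=[]
for c in cs:
    u,v=proj(c,[.565,.096,.12]).astype(int); L.append(c['img'][v-45:v+45,u-45:u+45])
cv2.imwrite('pics/j7.png',np.clip(1.5*cv2.resize(np.hstack(L),None,fx=4,fy=4,interpolation=cv2.INTER_CUBIC),0,255).astype('uint8'))"
```

```text
t15.4 local mm [-103.3 -238.6  273. ] toolY in gearbox deg 90.3 F local [-0.9  0.7  0.1] gap -0.00
tool axes in gearbox
 [[-1.    -0.005  0.002]
 [-0.005  1.    -0.001]
 [-0.002 -0.001 -1.   ]]
```

View pics/j7.png

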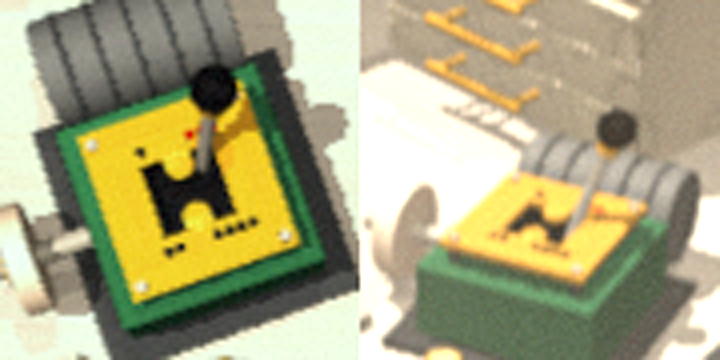

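The knob is at top (213,89) and side (256,131), and the stem sits at the forward end of the right leg beside the red pips. I'll check the coordinates and hand in only if they agree.

```bash
python3 -c "
from h import *
K,e=tri(read_camera('top'),u4((213,89),(191,145)),read_camera('side'),u4((256,131),(226,153)))
l=G.T@(K-M);print(l,e)
if l[0]>.038 and -.05<l[1]<-.03: print(r.hand_in())"
```

```text
[ 0.04606203 -0.03846599  0.15375489] 0.00022593290943050514
the job is handed in; nothing more can be done
None
```

The lathe is in third gear and the job is handed in: the last camera check put the knob 46 mm forward and 38 mm right of the gate's middle, the lever was pushed with shut fingers at about 6 N at most, and the robot finished clear at about 15 s.

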